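Advance the board feed by one turn of the hand wheel

TASK

Bring the next row of the circuit board under the magnifier: push the flat hand wheel clockwise (seen from above) by its upright red-and-white handle through exactly one turn, so that the handle stops back where it started, and leave it there. Push the handle gently with the fingertips only: do not grip it, do not drive the wheel by its rim or spokes, and leave the spool, the jar and the screwdriver where they are.

Things in the scene. Friction and masses are not known exactly. Their poses are not given: they have to be found in the camera images.
- wheel (a joint): Turning angle of the hand wheel in rad about its vertical axis; it grows when the wheel turns clockwise seen from above, one turn is 6.283, and it counts on over several turns. The starting value is anything from -2.8 to 2.8 and the wheel can turn well past one turn either way. It runs with friction (about 2 N of push at the handle), has no spring or detent and stays where it is left.
- wheel_axis (a point): Point on the wheel's upright axis, on the upper face of the wheel's rim, 91 mm above the bench. Fixed to the feed. The wheel lies flat: a black tubular rim 170 mm across over all, three aluminium spokes (tops at 88 mm), and a steel hub 48 mm across whose top, at 95 mm, is the highest part but for the handle.
- handle_mid (a point): Middle of the upright paddle handle on the wheel's broad spoke, 63 mm from the wheel's axis, at 112 mm above the bench. The paddle is 34 mm along the radius, 18 mm thick across it (in the direction it travels) and 48 mm tall, from 88 to 136 mm above the bench. It does not turn on the wheel.
- handle_back: Red half of the paddle handle, 34 x 9 x 48 mm: the face to push for clockwise turning (trailing, on the counter-clockwise side). Origin at the foot of the paddle, on its middle plane.
- handle_front: White half of the paddle handle, 34 x 9 x 48 mm: the leading face when turning clockwise. Origin at the foot of the paddle, on its middle plane.
- rim: Rim and spokes of the hand wheel (black and aluminium), not to be pushed. Origin on the wheel's axis, 83 mm above the bench; its x axis points to the handle.
- feed: The board feed, fixed to the bench: grey base plate 200 x 530 x 12 mm, grey gearbox 130 mm square below the wheel, steel rods, and a ring magnifier on a post, 123 mm tall. Origin on the bench below the wheel's axis; its y axis points along the rods. The base runs from y = -100 to 430 mm; the magnifier's centre is at y = 250 mm. Turned up to 20 degrees either way.
- carriage: Aluminium carriage 145 x 130 mm with a green circuit board on it, top about 78 mm above the bench. Driven by the wheel: 20 mm along the feed's +y for each clockwise turn. Not to be touched. Origin at the centre of its underside.
- spool: Loose empty blue plastic spool standing upright, 56 mm across, 48 mm tall. Origin at the centre of its underside. Leave alone.
- jar: Loose amber jar with a white cap, 48 mm across, 55 mm tall. Origin at the centre of its underside. Leave alone.
- screwdriver: Loose screwdriver with a green handle lying flat, 170 mm long. Origin below its middle, x axis towards its tip. Leave alone.

How it is judged:
By the outcome, as a careful person would: the job done as asked, in the order asked, and still so for the second after the job is handed in, with the robot touching nothing.
It also fails if it takes over 58 s, if anything falls off the work surface, if the arm or the gripper's body presses on something with over 40 N, if the wrist force passes 120 N, or if a joint passes its speed limit or range.

ROBOT

A 7-joint arm with a two-finger parallel gripper is mounted at the origin on the work surface. World frame = base frame: x ahead of the robot, y to its left, z up, the work surface at z = 0. Lengths are in m, angles in rad, forces in N, time in s.
With the tool pointing down it reaches from about 0.35 to 0.9 m from the base axis. Payload 8.1 kg.
Tool frame: the origin (TCP) lies at the very end of the fingers, on their centre line; the grasp point (between the pads) lies 19 mm behind it; y points along the fingers, x is the direction in which the jaws open and shut, and the axes are right-handed (so a half turn about y gives the same grasp; the last joint's range is limited). The gripper opens to 92 mm and grips with 3 to 60 N. Pads are 19 mm wide; open, the fingers measure 130 mm over their backs; the gripper's body (75 mm by 190 mm) begins 47 mm behind the grasp point.
Start: joints at [1.216, 0.434, 0.025, 1.573, -0.012, 1.134, -0.075], TCP at [0.156, -0.605, 0.227] pointing down, gripper open.
Joint ranges: [-2.62, 2.62], [-0.44, 2.09], [-1.27, 1.32], [0.08, 2.57], [-1.32, 4.46], [0.12, 2], [-2.74, 2.74]. Speed limits (rad/s): [2.22, 2.22, 3.01, 3.01, 3.14, 3.14, 3.14].

INTERFACE

Orientations are given as a rotation vector (axis times angle).
In Python, from cell import arm, imaging gives the robot as it stands. The module is installed in compiled form; this text tells all that it offers.
- The arm moves only by the tool send_rows, never from a script. Its argument "steps" is a list of rows, each a list of 5 numbers: the opening, from 0 (shut) to 1 (fully open), then the shift along the tool's x, y, z in cm, then the turn about the tool's y in rad. In form: [[jaw, x, y, z, roll], ...]. A call has 1 to 20 rows; each row is the pose to reach, as a shift and turn from the pose commanded when the call began, along the tool's axes at that moment; what a row does not reach only later rows make up. A row lasts 1/8 s, in which the tool goes at most 62.5 mm and 10.7 degrees, less where a joint would pass 70% of its speed; a pose out of reach is approached as far as the arm can. A call with a gripper value outside its range is refused whole. The fingers move at their own pace and stop on an object; "squeeze" is the grip in N (left out, the last holds). Time passes only in rows, so rows that repeat a pose let the fingers close. It gives the time, the measured TCP pose, the force and the opening at its end, in the units of the state.
- arm.observe(): the state, without advancing time (a new reading comes with each control period).
- imaging.get_image(name): name is "scene" or "side" or "wrist"; returns the picture (384x512x3 uint8, blue, green, red); there is no depth.
- imaging.camera_params(name): a dict with "camera_matrix" (3x3 intrinsics, pixels), "position" and "orientation" of the camera in the world; the wrist camera has in their place "mount" (4x4, takes a point from camera to tool coordinates, whose origin is the TCP and whose axes are the tool frame's). Camera axes: x right, y down, z forward; pixel columns grow to the right and rows downward; lengths in m; the calibration is good to about 2 mm. A picture is of the moment at which its call begins: read the wrist's pose just before it. camera_params takes no time and is no camera call.
- arm.sign_off(): hands the job in, once; it reports no verdict.
The state is a dict: "clock": time; "joints": joint angles; "dq": joint speeds; "joint_efforts": joint torques, N m; "position": TCP position; "ee_rot": TCP orientation; "force": force on the tool from outside, world axes, zero at the start; "ft_torque": the same for the moment, N m; "width": opening from 0.0 (shut) to 1.0 (fully open).
Only numpy, scipy, OpenCV 4.12 (cv2) and the standard library are available. Lean on these libraries where they do the work, as an engineer would, in place of code of your own. Each camera call takes 0.05 s, during which the arm holds its last target.

## Working session

There is one attempt and no reset: what is moved stays moved. The work goes in short steps, Python scripts to look and compute and a tool call to move; the robot and the scene stay as the last step left them, time stands still between calls to the robot, and variables do not carry over. Pictures are saved under pics/ and viewed, and the job is handed in when it is done.

Besides the shell and the picture viewer there is one more tool, called after "Emit:" by a JSON object that holds its "method" and its "body". send_rows: Moves the arm, as the interface text tells. Its arguments: {"type":"object","properties":{"steps":{"type":"array","items":{"type":"array","items":{"type":"number"}}},"squeeze":{"type":"number"}},"required":["steps"]}

```bash
mkdir -p pics
python3 - <<'E'
from cell import arm, imaging
import cv2, numpy as np
s=arm.observe()
print({k:(np.round(v,3).tolist()) for k,v in s.items()})
for n in ["scene","side","wrist"]:
    p=imaging.camera_params(n); print(n,{k:np.round(v,4).tolist() for k,v in p.items()})
    cv2.imwrite(f"pics/{n}0.png",imaging.get_image(n))
E
```

```text
{'clock': 0.0, 'joints': [1.216, 0.435, 0.025, 1.574, -0.012, 1.134, -0.075], 'dq': [0.0, 0.0, 0.001, 0.0, 0.0, -0.001, 0.001], 'joint_efforts': [-0.0, -66.785, 0.985, -31.445, -0.06, 0.043, 0.0], 'position': [0.156, -0.605, 0.226], 'ee_rot': [-1.317, 1.023, -1.021], 'force': [-0.36, -0.511, 0.773], 'ft_torque': [0.032, 0.003, -0.066], 'width': 0.998}
scene {'camera_matrix': [[466.2194, 0.0, 254.119], [0.0, 466.2194, 183.7235], [0.0, 0.0, 1.0]], 'position': [1.0635, -0.0254, 0.8062], 'orientation': [-1.8406, -1.8669, 0.615]}
side {'camera_matrix': [[454.7281, 0.0, 249.7085], [0.0, 454.7281, 195.9446], [0.0, 0.0, 1.0]], 'position': [0.2564, 0.8697, 0.7021], 'orientation': [-0.4154, 2.594, -1.4212]}
wrist {'camera_matrix': [[305.4459, 0.0, 253.0708], [0.0, 305.4459, 191.8], [0.0, 0.0, 1.0]], 'mount': [[1.0, 0.0003, 0.0001, -0.0008], [-0.0, -0.248, 0.9688, -0.1572], [0.0003, -0.9688, -0.248, 0.0661], [0.0, 0.0, 0.0, 1.0]]}
```

View pics/scene0.png

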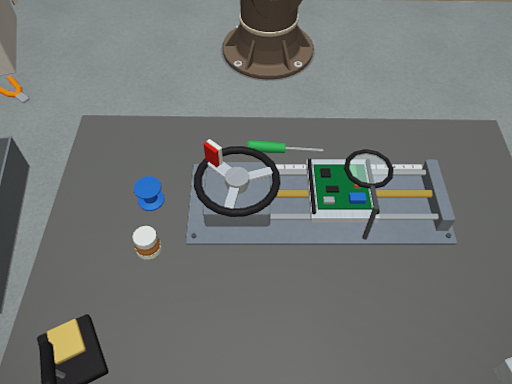

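View pics/side0.png

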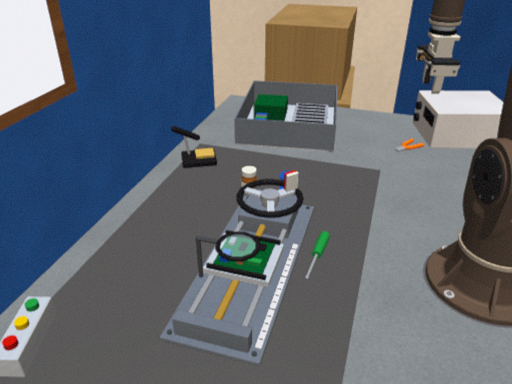

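View pics/wrist0.png

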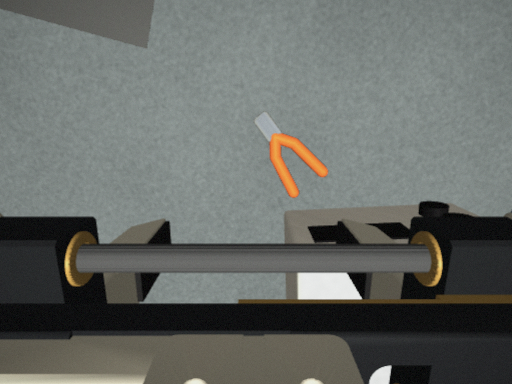

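The wheel is at about (237,180) in scene, with the handle at (212,153). In side, the wheel is at (270,197) and the handle at (291,181). The spool is at (149,193) and the jar at (147,242) in scene. Next I'll measure them.

```bash
cat > h.py <<'E'
import cv2, numpy as np
from scipy.spatial.transform import Rotation as R
from cell import arm, imaging
def cam(n):
    p=imaging.camera_params(n)
    K=np.array(p["camera_matrix"])
    if "mount" in p:
        s=arm.observe(); T=np.eye(4);T[:3,:3]=R.from_rotvec(s["ee_rot"]).as_matrix();T[:3,3]=s["position"]
        T=T@np.array(p["mount"]); return K,T[:3,:3],T[:3,3]
    return K,R.from_rotvec(p["orientation"]).as_matrix(),np.array(p["position"])
def rays(c,uv):
    K,Rm,t=c; uv=np.atleast_2d(uv).astype(float)
    d=np.c_[uv,np.ones(len(uv))]@np.linalg.inv(K).T@Rm.T
    return t,d
def onz(c,uv,z):
    t,d=rays(c,uv); return t+d*((z-t[2])/d[:,2])[:,None]
def proj(c,P):
    K,Rm,t=c; q=(np.atleast_2d(P)-t)@Rm@K.T; return q[:,:2]/q[:,2:]
def tri(c1,u1,c2,u2):
    t1,d1=rays(c1,u1);t2,d2=rays(c2,u2); d1=d1[0];d2=d2[0]
    x=np.linalg.lstsq(np.c_[d1,-d2],t2-t1,rcond=None)[0]
    a=t1+d1*x[0];b=t2+d2*x[1]; return (a+b)/2,np.linalg.norm(a-b)
def circ(P):
    A=np.c_[2*P[:,:2],np.ones(len(P))];s=np.linalg.lstsq(A,(P[:,:2]**2).sum(1),rcond=None)[0]
    return s[:2],np.sqrt(s[2]+s[0]**2+s[1]**2)
E
python3 - <<'E'
import cv2
for n,(x,y,w,h) in dict(scene=(130,125,180,135),side=(210,150,120,90)).items():
    im=cv2.imread(f"pics/{n}0.png")[y:y+h,x:x+w]
    cv2.imwrite(f"pics/{n}z.png",cv2.resize(im,(800,600),interpolation=cv2.INTER_NEAREST))
E
```

```text
(no output)
```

View pics/scenez.png

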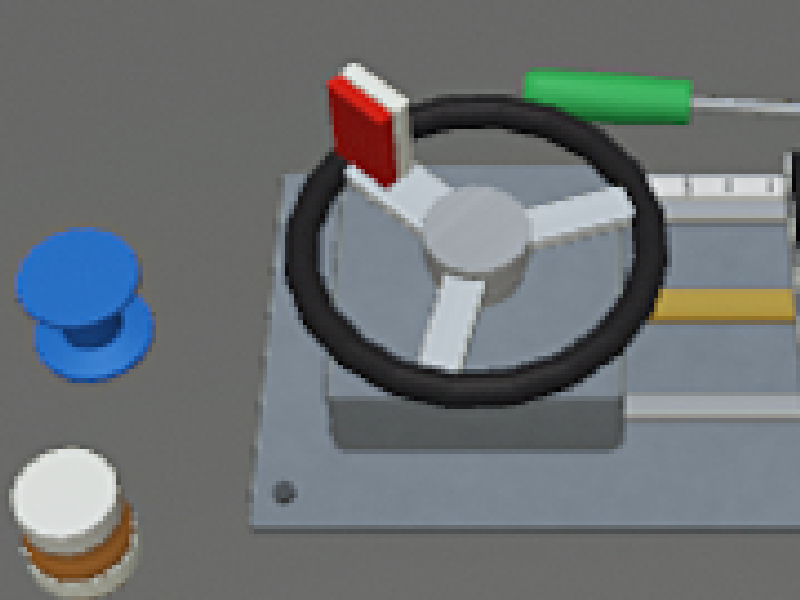

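View pics/sidez.png

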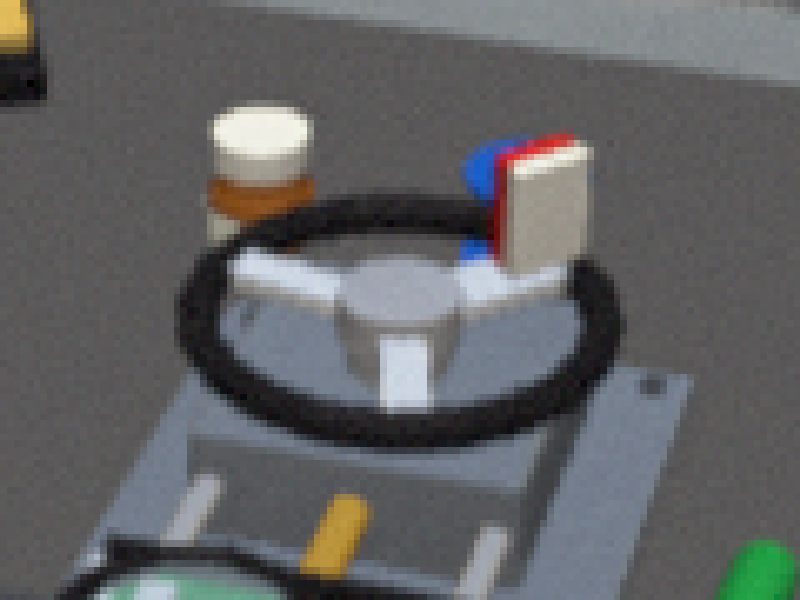

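Run:
```python
from h import *
S,D=cam("scene"),cam("side")
fs=lambda U:(np.array(U)+.5)/4.4444-.5+[130,125]
fd=lambda U:(np.array(U)+.5)/6.6667-.5+[210,150]
print("hub",tri(S,fs([476,227]),D,fd([401,287])))
print("htop",tri(S,fs([370,92]),D,fd([546,157])))
print("white outer top corner",tri(S,fs([350,65]),D,fd([592,147])), tri(S,fs([410,102]),D,fd([512,178])))
print("plane corners",onz(S,fs([[330,80],[350,65],[410,102],[392,120]]),.136))
print(onz(D,fd([[499,158],[575,135],[592,147],[512,179]]),.136))
# rim mask ellipse
for n,c in (("scene",S),("side",D)):
    im=cv2.imread(f"pics/{n}0.png"); g=im.max(2)
    m=(g<62).astype(np.uint8)
    x,y=(237,180) if n=="scene" else (270,197)
    mm=np.zeros_like(m); mm[y-40:y+40,x-48:x+48]=m[y-40:y+40,x-48:x+48]
    cs,_=cv2.findContours(mm,cv2.RETR_EXTERNAL,cv2.CHAIN_APPROX_NONE)
    k=max(cs,key=cv2.contourArea); P=onz(c,k[:,0],.083)
    print(n,cv2.contourArea(k),circ(P), cv2.fitEllipse(k))
# hull colour objects
im=cv2.imread("pics/scene0.png"); h=cv2.cvtColor(im,cv2.COLOR_BGR2HSV)
print("base corners z=.012", onz(S,fs([[250,525],[285,178]]),.012), onz(S,[455,242],.012))
print("spool top",onz(S,fs([79,277]),.048),"jar",onz(S,fs([66,492]),.055))
print("driver",onz(S,fs([[527,95],[690,100]]),.015),onz(S,[323,150],.01))
print("magn",onz(S,[369,168],.12))
print("tool R",R.from_rotvec(arm.observe()["ee_rot"]).as_matrix().round(2))
```

```text
hub (array([ 0.51355495, -0.06351592,  0.09438761]), np.float64(0.0014118546003740783))
htop (array([ 0.47068355, -0.10972871,  0.13319207]), np.float64(0.0013182675283520957))
white outer top corner (array([ 0.45567225, -0.11960159,  0.13442673]), np.float64(0.0023962316908496895)) (array([ 0.47819712, -0.09135932,  0.13381261]), np.float64(0.0013671703556336597))
plane corners [[ 0.46732767 -0.12670575  0.136     ]
 [ 0.45850556 -0.11870251  0.136     ]
 [ 0.47931855 -0.09152466  0.136     ]
 [ 0.48956142 -0.09862279  0.136     ]]
[[ 0.485999   -0.09968913  0.136     ]
 [ 0.4629182  -0.12580308  0.136     ]
 [ 0.45464418 -0.1187349   0.136     ]
 [ 0.47742765 -0.08591356  0.136     ]]
scene 1340.0 (array([ 0.51470322, -0.06355527]), np.float64(0.07747178737692147)) ((236.5701446533203, 181.1380615234375), (65.01825714111328, 80.41354370117188), 86.974609375)
side 610.5 (array([ 0.51334858, -0.06261507]), np.float64(0.07796443371372641)) ((269.4458312988281, 197.86561584472656), (34.53532791137695, 62.648956298828125), 91.93373107910156)
base corners z=.012 [[ 0.6165711  -0.16033678  0.012     ]
 [ 0.42175806 -0.16263326  0.012     ]] [[0.60702788 0.36315989 0.012     ]]
spool top [[ 0.51001924 -0.24454735  0.048     ]] jar [[ 0.62625964 -0.23130981  0.055     ]]
driver [[ 0.36818515 -0.0444638   0.015     ]
 [ 0.37019249  0.03806002  0.015     ]] [[0.37302699 0.12416525 0.01      ]]
magn [[0.51179844 0.18690115 0.12      ]]
tool R [[ 0.25 -0.    0.97]
 [-0.97  0.    0.25]
 [-0.   -1.   -0.  ]]
```

Axis ≈ (0.514, -0.0635) with the hub at 94 mm. The handle is at r ≈ 63 mm, azimuth -132.7°, top ≈ 134 mm. All of this agrees with the text. The plan is to shut the fingers, hover behind the red face, and push in two 180° strokes with the tool turning along with the wheel.

Emit:
{"method": "send_rows", "body": {"steps": [[0,-2.2,0,2.9,-0.134],[0,-4.4,0,5.8,-0.268],[0,-6.6,0,8.7,-0.402],[0,-8.8,0,11.6,-0.536],[0,-11,0,14.5,-0.67],[0,-13.2,0,17.4,-0.804],[0,-15.4,0,20.3,-0.938],[0,-17.6,0,23.2,-1.072],[0,-19.8,0,26.1,-1.206],[0,-22,0,29,-1.34],[0,-24.2,0,31.9,-1.474],[0,-26.4,0,34.8,-1.608],[0,-28.6,0,37.7,-1.742],[0,-30.8,0,40.6,-1.876],[0,-33,0,43.5,-2.01],[0,-35.2,0,46.4,-2.144],[0,-35.2,0,46.4,-2.144],[0,-35.2,0,46.4,-2.144]], "squeeze": 10}}

```text
clock: 2.4
position: [0.5169, -0.1494, 0.2264]
ee_rot: [-1.473, -0.643, 0.644]
force: [1.1, -0.1, -0.5]
width: 0.004
```

```bash
cat > rel.py <<'E'
from h import *
A=np.array([.5140,-.0635])
def st():
    s=arm.observe(); M=R.from_rotvec(s["ee_rot"]).as_matrix(); p=np.array(s["position"])
    print("t",round(s["clock"],2),"p",p.round(4),"yaw z deg",np.degrees(np.arctan2(M[1,2],M[0,2])).round(2),"yz",M[:,1].round(3),"j",np.round(s["joints"],2),"F",np.round(s["force"],2),"w",round(s["width"],3))
    d=p[:2]-A; print("r",np.hypot(*d).round(4),"az",np.degrees(np.arctan2(d[1],d[0])).round(2))
    return p,M
def delta(P,M,tgt): return (M.T@(np.array(tgt)-P)*100).round(2)
E
python3 - <<'E'
from rel import *
p,M=st()
th=np.radians(-132.7); r=np.array([np.cos(th),np.sin(th)]); t=np.array([r[1],-r[0]])
H=A+.063*r; print(H,t)
for back in (.045,.024): print(delta(p,M,[*(H-t*back),.106]))
cv2.imwrite("pics/w1.png",imaging.get_image("wrist"));cv2.imwrite("pics/s1.png",imaging.get_image("scene"))
E
```

```text
t 2.4 p [ 0.5169 -0.1494  0.2264] yaw z deg 137.19 yz [-0.001 -0.    -1.   ] j [ 0.65  0.37 -0.62  1.75  0.24  1.11  0.78] F [ 1.14 -0.12 -0.52] w 0.004
r 0.0859 az -88.06
[ 0.47127594 -0.10979962] [-0.7349146   0.67815967]
[-0.18 12.04  1.53]
[-0.18 12.04  3.63]
```

View pics/w1.png

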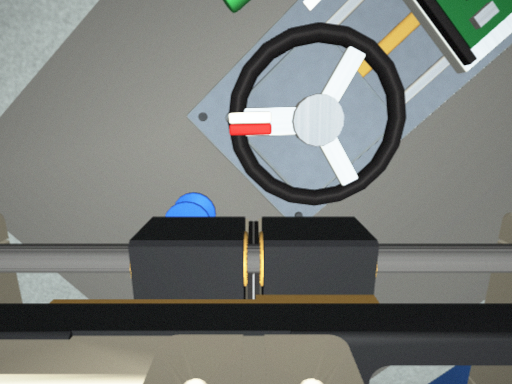

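View pics/s1.png

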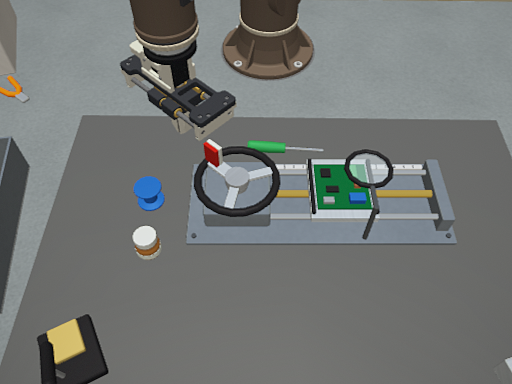

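Run:
```python
from rel import *
p,M=st()
for n in ("scene","side"):
    c=cam(n); print(n,proj(c,p),proj(c,p+[0,0,.066]))
cv2.imwrite("pics/d1.png",imaging.get_image("side"))
a=cv2.imread("pics/s1.png")[40:180,100:270]; b=cv2.imread("pics/d1.png")[60:220,220:400]
cv2.imwrite("pics/z1.png",np.hstack([cv2.resize(a,(400,330)),cv2.resize(b,(400,330))]))
```

```text
t 2.5 p [ 0.5167 -0.15    0.2265] yaw z deg 137.12 yz [-0.001 -0.001 -1.   ] j [ 0.65  0.37 -0.62  1.75  0.24  1.11  0.78] F [-0.25 -0.17  0.06] w 0.005
r 0.0866 az -88.24
scene [[183.50845631 128.60465676]] [[178.62096157  99.78518632]]
side [[279.03373151 130.55944991]] [[279.91389375 105.56952884]]
```

View pics/z1.png

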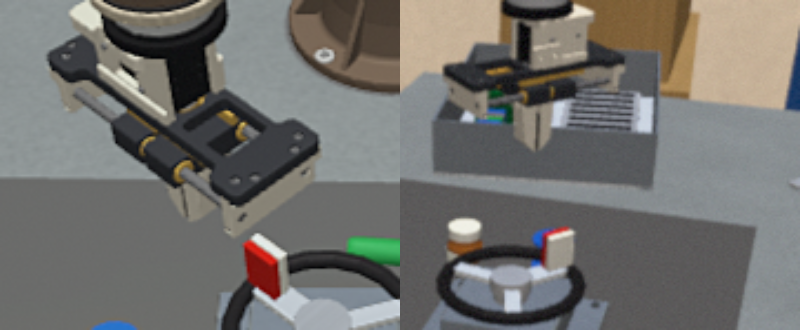

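The tip projects to (183,129) in scene, which matches the picture. The shut fingers are narrow and the hand's body sits well above the handle. I'll descend behind the red face.

Emit:
{"method": "send_rows", "body": {"steps": [[0,-0.1,2,0.3,0],[0,-0.1,4,0.6,0],[0,-0.2,6,0.9,0],[0,-0.2,8,1.2,0],[0,-0.2,10,1.5,0],[0,-0.2,12,1.5,0],[0,-0.2,12,1.5,0],[0,-0.2,12,2.5,0],[0,-0.2,12,3.5,0],[0,-0.2,12,3.5,0]]}}

```text
clock: 3.8
position: [0.4898, -0.1259, 0.1074]
ee_rot: [-1.473, -0.646, 0.645]
force: [0.2, -1.0, -0.3]
width: 0.003
```

Run:
```python
from rel import *
p,M=st()
cv2.imwrite("pics/s2.png",cv2.resize(imaging.get_image("scene")[70:220,120:320],(800,600)))
cv2.imwrite("pics/d2.png",cv2.resize(imaging.get_image("side")[120:240,210:370],(800,600)))
```

```text
t 3.8 p [ 0.4898 -0.1259  0.1074] yaw z deg 137.33 yz [ 0. -0. -1.] j [ 0.59  0.45 -0.58  1.96  0.34  0.82  0.64] F [ 0.22 -0.97 -0.28] w 0.003
r 0.0669 az -111.19
```

View pics/s2.png

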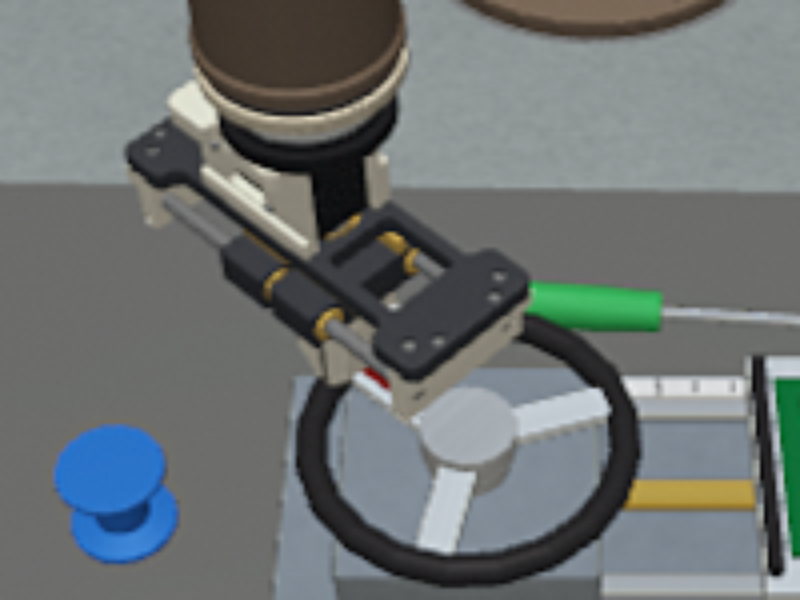

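View pics/d2.png

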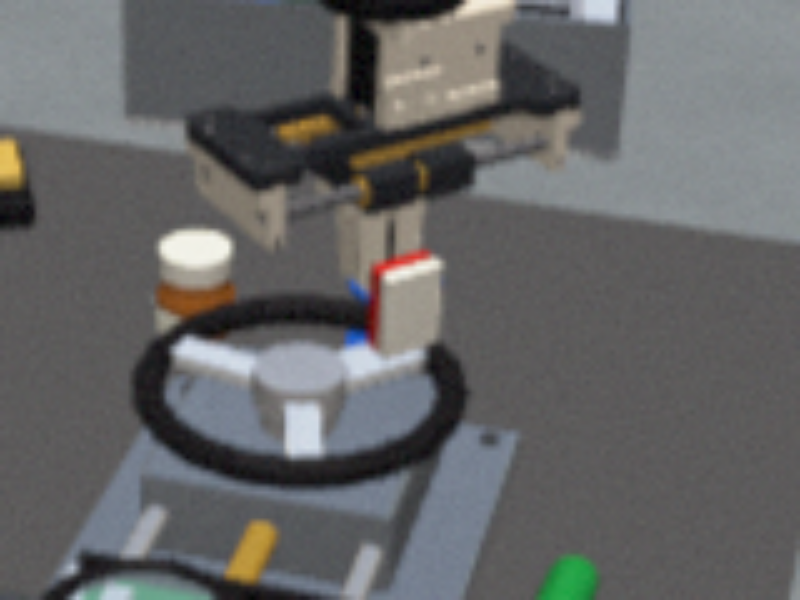

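The fingertips are behind the red face, near scene zoom (340,370), and have no contact yet. I'll close the gap slowly.

Emit:
{"method": "send_rows", "body": {"steps": [[0,0,0,0.1,0],[0,0,0,0.2,0],[0,0,0,0.3,0],[0,0,0,0.4,0],[0,0,0,0.4,0]]}}

```text
clock: 4.53
position: [0.4874, -0.1239, 0.1067]
ee_rot: [-1.473, -0.644, 0.645]
force: [0.5, 0.5, -0.2]
width: 0.005
```

Run:
```python
from rel import *
p,M=st()
b=cv2.resize(imaging.get_image("side")[150:210,260:340],(800,600));cv2.imwrite("pics/d3.png",b)
```

```text
t 4.53 p [ 0.4874 -0.1239  0.1067] yaw z deg 137.26 yz [ 0. -0. -1.] j [ 0.59  0.45 -0.59  1.97  0.34  0.82  0.64] F [ 0.45  0.47 -0.16] w 0.005
r 0.066 az -113.76
```

View pics/d3.png

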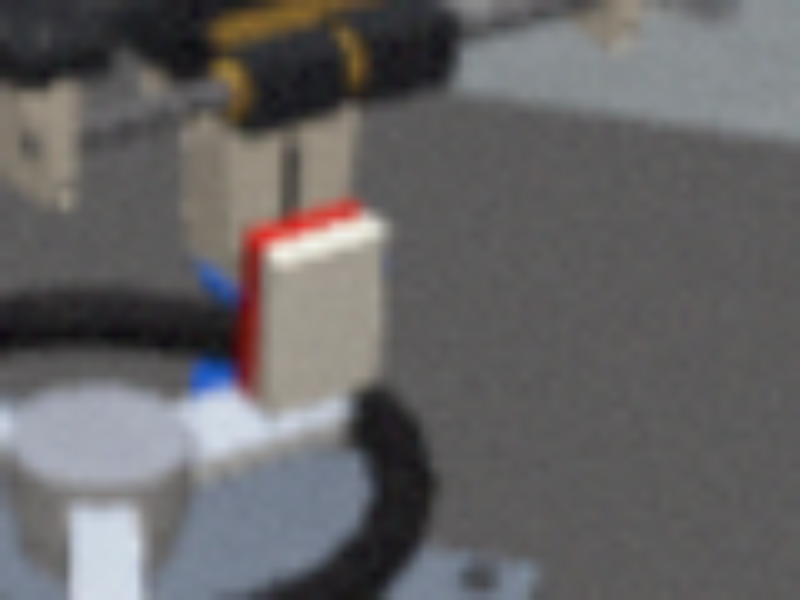

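```bash
cat > gen.py <<'E'
import numpy as np,sys
def gen(n,step,r0=.0624,t0=-.0189,adv=0.,sg=1):
    out=[[0,0,0,round(adv*100,2)*sg,0]] if adv else []
    for i in range(1,n+1-(1 if adv else 0)):
        a=np.radians(step*i);c,s=np.cos(a),np.sin(a)
        out.append([0,round(-sg*(r0*(c-1)-t0*s)*100,2),0,round(sg*(adv+r0*s+t0*(c-1))*100,2),round(a,4)])
    print(out)
E
python3 -c "
from gen import *
gen(20,4.5,adv=.0025);gen(20,4.5)"
```

```text
[[0, 0, 0, 0.25, 0], [0, np.float64(-0.13), 0, np.float64(0.75), np.float64(0.0785)], [0, np.float64(-0.22), 0, np.float64(1.25), np.float64(0.1571)], [0, np.float64(-0.27), 0, np.float64(1.76), np.float64(0.2356)], [0, np.float64(-0.28), 0, np.float64(2.27), np.float64(0.3142)], [0, np.float64(-0.25), 0, np.float64(2.78), np.float64(0.3927)], [0, np.float64(-0.18), 0, np.float64(3.29), np.float64(0.4712)], [0, np.float64(-0.07), 0, np.float64(3.79), np.float64(0.5498)], [0, np.float64(0.08), 0, np.float64(4.28), np.float64(0.6283)], [0, np.float64(0.27), 0, np.float64(4.76), np.float64(0.7069)], [0, np.float64(0.49), 0, np.float64(5.22), np.float64(0.7854)], [0, np.float64(0.75), 0, np.float64(5.66), np.float64(0.8639)], [0, np.float64(1.04), 0, np.float64(6.08), np.float64(0.9425)], [0, np.float64(1.37), 0, np.float64(6.47), np.float64(1.021)], [0, np.float64(1.72), 0, np.float64(6.84), np.float64(1.0996)], [0, np.float64(2.11), 0, np.float64(7.18), np.float64(1.1781)], [0, np.float64(2.51), 0, np.float64(7.49), np.float64(1.2566)], [0, np.float64(2.95), 0, np.float64(7.77), np.flo
[... 725 characters left out ...]
0, np.float64(0.49), 0, np.float64(4.97), np.float64(0.7854)], [0, np.float64(0.75), 0, np.float64(5.41), np.float64(0.8639)], [0, np.float64(1.04), 0, np.float64(5.83), np.float64(0.9425)], [0, np.float64(1.37), 0, np.float64(6.22), np.float64(1.021)], [0, np.float64(1.72), 0, np.float64(6.59), np.float64(1.0996)], [0, np.float64(2.11), 0, np.float64(6.93), np.float64(1.1781)], [0, np.float64(2.51), 0, np.float64(7.24), np.float64(1.2566)], [0, np.float64(2.95), 0, np.float64(7.52), np.float64(1.3352)], [0, np.float64(3.4), 0, np.float64(7.76), np.float64(1.4137)], [0, np.float64(3.87), 0, np.float64(7.96), np.float64(1.4923)], [0, np.float64(4.35), 0, np.float64(8.13), np.float64(1.5708)]]
```

Emit:
{"method": "send_rows", "body": {"steps": [[0,0,0,0.25,0],[0,-0.13,0,0.75,0.0785],[0,-0.22,0,1.25,0.157],[0,-0.27,0,1.76,0.2356],[0,-0.28,0,2.27,0.3142],[0,-0.28,0,2.27,0.3142]]}}

```text
clock: 5.32
position: [0.4685, -0.1103, 0.1068]
ee_rot: [-1.534, -0.401, 0.401]
force: [0.0, 0.3, -0.5]
width: 0.003
```

Run:
```python
from rel import *
p,M=st()
b=cv2.resize(imaging.get_image("side")[140:230,220:340],(800,600));cv2.imwrite("pics/d4.png",b)
```

```text
t 5.33 p [ 0.4685 -0.1103  0.1068] yaw z deg 119.31 yz [-0. -0. -1.] j [ 0.52  0.41 -0.52  2.02  0.28  0.78  0.35] F [ 0.03  0.3  -0.47] w 0.003
r 0.0652 az -134.19
```

View pics/d4.png

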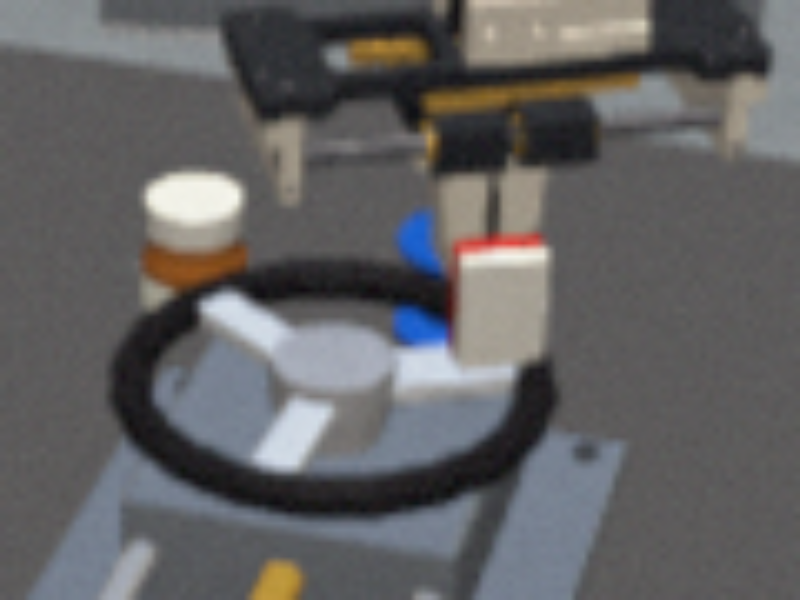

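The wheel follows; the paddle face is now square to the side camera and the contact is parallel. I'll push on in 90° calls.

Emit:
{"method": "send_rows", "body": {"steps": [[0,-0.13,0,0.5,0.0785],[0,-0.22,0,1.0,0.1571],[0,-0.27,0,1.51,0.2356],[0,-0.28,0,2.02,0.3142],[0,-0.25,0,2.53,0.3927],[0,-0.18,0,3.04,0.4712],[0,-0.07,0,3.54,0.5498],[0,0.08,0,4.03,0.6283],[0,0.27,0,4.51,0.7069],[0,0.49,0,4.97,0.7854],[0,0.75,0,5.41,0.8639],[0,1.04,0,5.83,0.9425],[0,1.37,0,6.22,1.021],[0,1.72,0,6.59,1.0996],[0,2.11,0,6.93,1.1781],[0,2.51,0,7.24,1.2566],[0,2.95,0,7.52,1.3352],[0,3.4,0,7.76,1.4137],[0,3.87,0,7.96,1.4923],[0,4.35,0,8.13,1.5708]]}}

```text
clock: 7.88
position: [0.4667, -0.0186, 0.1065]
ee_rot: [-1.409, 0.827, -0.826]
force: [-1.4, -2.4, 0.4]
width: 0.005
```

Run:
```python
from rel import *
p,M=st()
a=cv2.resize(imaging.get_image("scene")[70:220,140:340],(400,300));b=cv2.resize(imaging.get_image("side")[110:230,200:360],(400,300));cv2.imwrite("pics/d5.png",np.hstack([a,b]))
```

```text
t 7.88 p [ 0.4667 -0.0186  0.1065] yaw z deg 29.2 yz [-0.001 -0.    -1.   ] j [ 0.06  0.34 -0.17  2.08  0.09  0.73 -1.23] F [-1.42 -2.44  0.44] w 0.005
r 0.0652 az 136.52
```

View pics/d5.png

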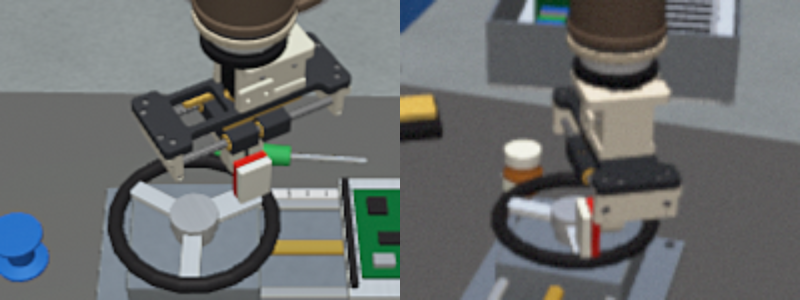

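Emit:
{"method": "send_rows", "body": {"steps": [[0,-0.13,0,0.5,0.0785],[0,-0.22,0,1.0,0.1571],[0,-0.27,0,1.51,0.2356],[0,-0.28,0,2.02,0.3142],[0,-0.25,0,2.53,0.3927],[0,-0.18,0,3.04,0.4712],[0,-0.07,0,3.54,0.5498],[0,0.08,0,4.03,0.6283],[0,0.27,0,4.51,0.7069],[0,0.49,0,4.97,0.7854],[0,0.75,0,5.41,0.8639],[0,1.04,0,5.83,0.9425]]}}

```text
clock: 9.48
position: [0.5222, 0.0011, 0.1064]
ee_rot: [-0.975, 1.521, -1.518]
force: [-1.9, -0.3, 0.2]
width: 0.004
```

Run:
```python
from rel import *
p,M=st()
a=cv2.resize(imaging.get_image("scene")[70:220,140:340],(400,300));b=cv2.resize(imaging.get_image("side")[110:230,200:360],(400,300));cv2.imwrite("pics/d6.png",np.hstack([a,b]))
```

```text
t 9.47 p [0.5222 0.0011 0.1064] yaw z deg -24.69 yz [-0.002  0.    -1.   ] j [-0.15  0.41  0.06  1.96 -0.04  0.77 -2.07] F [-1.89 -0.29  0.24] w 0.004
r 0.0652 az 82.8
```

View pics/d6.png

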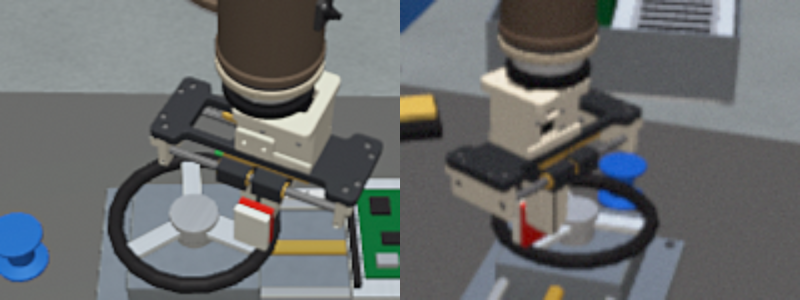

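Turned by about 161° so far. Now I'll back off and turn the tool half a turn clear of the handle, to push with the other face.

Emit:
{"method": "send_rows", "body": {"steps": [[0,0,0,-1.2,0],[0,0,0,-2.4,0],[0,0,0,-3.5,-0.1745],[0,0,0,-4,-0.349],[0,0,0,-4,-0.5235],[0,0,0,-4,-0.698],[0,0,0,-4,-0.8725],[0,0,0,-4,-1.047],[0,0,0,-4,-1.2215],[0,0,0,-4,-1.396],[0,0,0,-4,-1.5705],[0,0,0,-4,-1.745],[0,0,0,-4,-1.9195],[0,0,0,-4,-2.094],[0,0,0,-4,-2.2685],[0,0,0,-4,-2.443],[0,0,0,-4,-2.6175],[0,0,0,-4,-2.792],[0,0,0,-4,-2.9665],[0,0,0,-4,-3.1416]]}}

```text
clock: 12.08
position: [0.4858, 0.0181, 0.1068]
ee_rot: [-1.381, -0.891, 0.892]
force: [1.1, -0.7, -0.4]
width: 0.004
```

Run:
```python
from rel import *
p,M=st()
for z in ("scene","side"): print(proj(cam(z),p))
a=cv2.resize(imaging.get_image("scene")[70:220,140:340],(400,300));b=cv2.resize(imaging.get_image("side")[110:230,200:360],(400,300));cv2.imwrite("pics/d7.png",np.hstack([a,b]))
```

```text
t 12.07 p [0.4858 0.0181 0.1068] yaw z deg 155.72 yz [ 0.    -0.001 -1.   ] j [ 0.4   0.46 -0.72  2.    0.41  0.83  0.6 ] F [ 1.1  -0.7  -0.36] w 0.004
r 0.0864 az 109.05
[[278.8790154  160.68198576]]
[[271.29186494 207.92099373]]
```

View pics/d7.png

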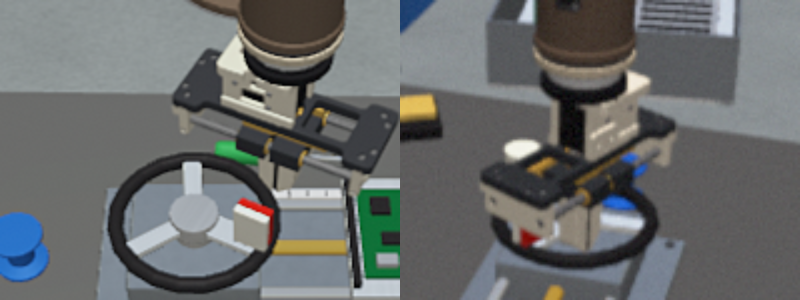

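```bash
python3 -c "
from gen import *
gen(17,4.5,adv=.04,sg=-1);gen(20,4.5,sg=-1)"|sed 's/np.float64(\([-0-9.]*\))/\1/g'
```

```text
[[0, 0, 0, -4.0, 0], [0, 0.13, 0, -4.5, 0.0785], [0, 0.22, 0, -5.0, 0.1571], [0, 0.27, 0, -5.51, 0.2356], [0, 0.28, 0, -6.02, 0.3142], [0, 0.25, 0, -6.53, 0.3927], [0, 0.18, 0, -7.04, 0.4712], [0, 0.07, 0, -7.54, 0.5498], [0, -0.08, 0, -8.03, 0.6283], [0, -0.27, 0, -8.51, 0.7069], [0, -0.49, 0, -8.97, 0.7854], [0, -0.75, 0, -9.41, 0.8639], [0, -1.04, 0, -9.83, 0.9425], [0, -1.37, 0, -10.22, 1.021], [0, -1.72, 0, -10.59, 1.0996], [0, -2.11, 0, -10.93, 1.1781], [0, -2.51, 0, -11.24, 1.2566]]
[[0, 0.13, 0, -0.5, 0.0785], [0, 0.22, 0, -1.0, 0.1571], [0, 0.27, 0, -1.51, 0.2356], [0, 0.28, 0, -2.02, 0.3142], [0, 0.25, 0, -2.53, 0.3927], [0, 0.18, 0, -3.04, 0.4712], [0, 0.07, 0, -3.54, 0.5498], [0, -0.08, 0, -4.03, 0.6283], [0, -0.27, 0, -4.51, 0.7069], [0, -0.49, 0, -4.97, 0.7854], [0, -0.75, 0, -5.41, 0.8639], [0, -1.04, 0, -5.83, 0.9425], [0, -1.37, 0, -6.22, 1.021], [0, -1.72, 0, -6.59, 1.0996], [0, -2.11, 0, -6.93, 1.1781], [0, -2.51, 0, -7.24, 1.2566], [0, -2.95, 0, -7.52, 1.3352], [0, -3.4, 0, -7.76, 1.4137], [0, -3.87, 0, -7.96, 1.4923], [0, -4.35, 0, -8.13, 1.5708]]
```

The wheel stayed put during the re-index. I'll re-approach with the opposite face and push on.

Emit:
{"method": "send_rows", "body": {"steps": [[0,0,0,-1.5,0],[0,0,0,-2.7,0],[0,0,0,-3.5,0],[0,0,0,-4.0,0],[0,0.13,0,-4.5,0.0785],[0,0.22,0,-5.0,0.1571],[0,0.27,0,-5.51,0.2356],[0,0.28,0,-6.02,0.3142],[0,0.25,0,-6.53,0.3927],[0,0.18,0,-7.04,0.4712],[0,0.07,0,-7.54,0.5498],[0,-0.08,0,-8.03,0.6283],[0,-0.27,0,-8.51,0.7069],[0,-0.49,0,-8.97,0.7854],[0,-0.75,0,-9.41,0.8639],[0,-1.04,0,-9.83,0.9425],[0,-1.37,0,-10.22,1.021],[0,-1.72,0,-10.59,1.0996],[0,-2.11,0,-10.93,1.1781],[0,-2.51,0,-11.24,1.2566]]}}

```text
clock: 14.68
position: [0.5781, -0.0514, 0.1065]
ee_rot: [-1.568, 0.094, -0.094]
force: [0.0, 1.4, -1.1]
width: 0.003
```

Run:
```python
from rel import *
p,M=st()
a=cv2.resize(imaging.get_image("scene")[70:220,140:340],(400,300));b=cv2.resize(imaging.get_image("side")[110:230,200:360],(400,300));cv2.imwrite("pics/d8.png",np.hstack([a,b]))
```

```text
t 14.68 p [ 0.5781 -0.0514  0.1065] yaw z deg 83.14 yz [-0.001  0.001 -1.   ] j [ 0.25  0.52 -0.35  1.8   0.23  0.87 -0.33] F [ 0.03  1.43 -1.08] w 0.003
r 0.0653 az 10.71
```

View pics/d8.png

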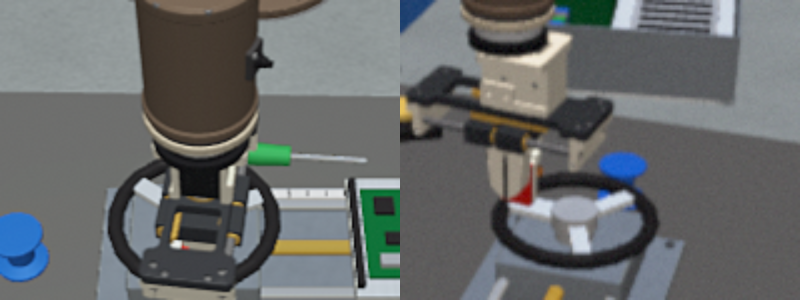

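Emit:
{"method": "send_rows", "body": {"steps": [[0,0.13,0,-0.5,0.0785],[0,0.22,0,-1.0,0.1571],[0,0.27,0,-1.51,0.2356],[0,0.28,0,-2.02,0.3142],[0,0.25,0,-2.53,0.3927],[0,0.18,0,-3.04,0.4712],[0,0.07,0,-3.54,0.5498],[0,-0.08,0,-4.03,0.6283],[0,-0.27,0,-4.51,0.7069],[0,-0.49,0,-4.97,0.7854],[0,-0.75,0,-5.41,0.8639],[0,-1.04,0,-5.83,0.9425],[0,-1.37,0,-6.22,1.021],[0,-1.72,0,-6.59,1.0996],[0,-2.11,0,-6.93,1.1781],[0,-2.51,0,-7.24,1.2566],[0,-2.95,0,-7.52,1.3352],[0,-3.4,0,-7.76,1.4137],[0,-3.87,0,-7.96,1.4923],[0,-4.35,0,-8.13,1.5708]]}}

```text
clock: 17.27
position: [0.5261, -0.1278, 0.1069]
ee_rot: [-1.15, 1.294, -1.297]
force: [1.2, -1.6, -0.5]
width: 0.004
```

Run:
```python
from rel import *
p,M=st()
a=cv2.resize(imaging.get_image("scene")[70:220,120:320],(400,300));b=cv2.resize(imaging.get_image("side")[110:230,200:360],(400,300));cv2.imwrite("pics/d9.png",np.hstack([a,b]))
```

```text
t 17.27 p [ 0.5261 -0.1278  0.1069] yaw z deg -6.77 yz [ 0.001 -0.001 -1.   ] j [ 0.1   0.43  0.05  1.92 -0.03  0.79 -1.52] F [ 1.15 -1.6  -0.5 ] w 0.004
r 0.0654 az -79.37
```

View pics/d9.png

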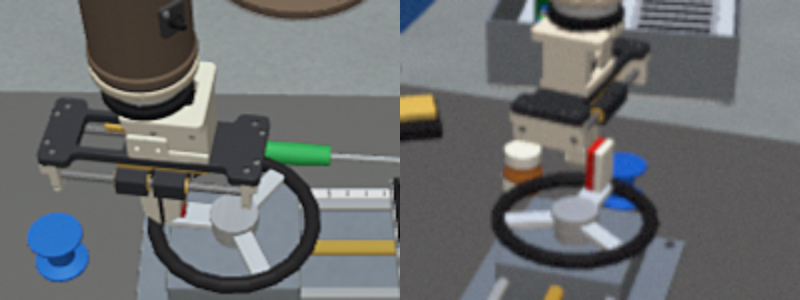

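Emit:
{"method": "send_rows", "body": {"steps": [[0,0.13,0,-0.5,0.0785],[0,0.22,0,-1.0,0.1571],[0,0.27,0,-1.51,0.2356],[0,0.28,0,-2.02,0.3142],[0,0.25,0,-2.53,0.3927],[0,0.18,0,-3.04,0.4712],[0,0.18,0,-3.04,0.4712]]}}

```text
clock: 18.25
position: [0.4951, -0.1257, 0.1068]
ee_rot: [-0.873, 1.626, -1.626]
force: [0.2, -0.8, 0.2]
width: 0.009
```

```bash
python3 -c "
from rel import *
st()"
```

```text
t 18.25 p [ 0.4951 -0.1257  0.1068] yaw z deg -33.55 yz [-0. -0. -1.] j [ 0.01  0.39  0.17  2.   -0.1   0.76 -1.92] F [ 0.24 -0.8   0.23] w 0.009
r 0.065 az -106.9
```

Emit:
{"method": "send_rows", "body": {"steps": [[0,0,0,1.0,0],[0,0,0,2.5,0],[0,0,-3,3,0],[0,0,-8,3,0],[0,0,-13,3,0],[0,0,-18,3,0],[0,0,-18,3,0]]}}

```text
clock: 19.12
position: [0.5229, -0.1437, 0.2909]
ee_rot: [-0.864, 1.622, -1.631]
force: [0.1, -0.2, -0.4]
width: 0.003
```

Run:
```python
from rel import *
st()
for n in ("scene","side"): cv2.imwrite(f"pics/{n}9.png",imaging.get_image(n))
a=cv2.resize(cv2.imread("pics/scene9.png")[70:220,120:320],(400,300));b=cv2.resize(cv2.imread("pics/side9.png")[110:230,200:360],(400,300));cv2.imwrite("pics/d10.png",np.hstack([a,b]))
```

```text
t 19.12 p [ 0.5229 -0.1437  0.2909] yaw z deg -33.71 yz [ 0.008 -0.001 -1.   ] j [ 0.    0.24  0.21  1.7  -0.05  1.2  -1.93] F [ 0.13 -0.19 -0.39] w 0.003
r 0.0807 az -83.65
```

View pics/d10.png

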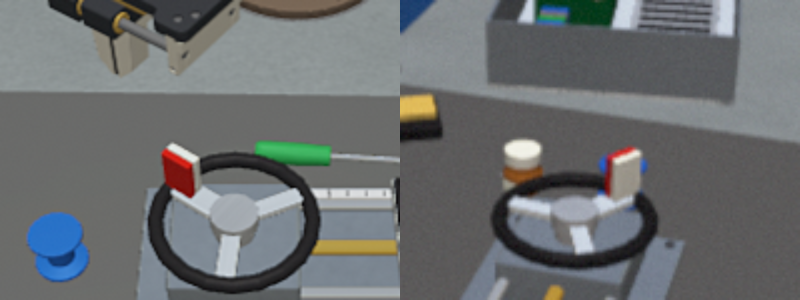

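```bash
cat > meas.py <<'E'
from rel import *
def meas(n,f):
    c=cam(n); im=cv2.imread(f); h=cv2.cvtColor(im,cv2.COLOR_BGR2HSV)
    out={}
    def ptz(z):
        v,u=np.mgrid[120:240,180:330]; uv=np.c_[u.ravel(),v.ravel()]
        P=onz(c,uv,z)[:,:2]-A; return uv,P
    uv,P=ptz(.112); H=h[uv[:,1],uv[:,0]].astype(int)
    m=((H[:,0]<8)|(H[:,0]>172))&(H[:,1]>140)&(H[:,2]>90)&(np.hypot(*P.T)<.11)
    q=P[m].mean(0); out["red"]=(m.sum(),np.degrees(np.arctan2(q[1],q[0])).round(2))
    uv,P=ptz(.088); H=h[uv[:,1],uv[:,0]].astype(int); rr=np.hypot(*P.T); az=np.degrees(np.arctan2(P[:,1],P[:,0]))
    m=(H[:,2]>185)&(H[:,1]<60)&(rr>.03)&(rr<.066)
    k=[]
    for c0 in (-15,107):   # two plain spokes near
        d=(az-c0+180)%360-180; s=m&(abs(d)<35); k.append((s.sum(),(c0+np.average(d[s])).round(2) if s.any() else None))
    out["spokes"]=k
    # board green centroid
    g=(h[...,0]>50)&(h[...,0]<75)&(h[...,1]>150)&(h[...,2]>50)
    return out
if __name__=="__main__":
    import sys
    for n in ("scene","side"):
        for t in sys.argv[1:]: print(n,t,meas(n,f"pics/{n}{t}.png"))
E
python3 meas.py 0 9
```

```text
scene 0 {'red': (np.int64(246), np.float64(-127.48)), 'spokes': [(np.int64(140), np.float64(-10.57)), (np.int64(128), np.float64(106.99))]}
scene 9 {'red': (np.int64(257), np.float64(-121.06)), 'spokes': [(np.int64(140), np.float64(-4.4)), (np.int64(129), np.float64(113.35))]}
side 0 {'red': (np.int64(33), np.float64(-114.09)), 'spokes': [(np.int64(52), np.float64(-7.23)), (np.int64(56), np.float64(108.39))]}
side 9 {'red': (np.int64(41), np.float64(-109.72)), 'spokes': [(np.int64(58), np.float64(-0.76)), (np.int64(55), np.float64(114.5))]}
```

About 6.3° remains: the scene red face and the spokes in both views all give 6.1 to 6.5°. The side-view red area is too small to trust. I'll re-approach and push about 5.3°, then look again.

Emit:
{"method": "send_rows", "body": {"steps": [[0,0,5,0,0],[0,0,10,0,0],[0,0,14,0,0],[0,0,17,0,0],[0,0,18,0,0],[0,0,18,-1.2,0],[0,0,18,-2.2,0],[0,0,18,-3,0],[0,0.05,18,-3.2,0.031],[0,0.1,18,-3.39,0.062],[0,0.15,18,-3.585,0.0925],[0,0.15,18,-3.585,0.0925],[0,0.15,18,-3.585,0.0925]]}}

```text
clock: 20.85
position: [0.4896, -0.124, 0.1068]
ee_rot: [-0.806, 1.691, -1.691]
force: [1.8, -0.0, 1.8]
width: 0.008
```

```bash
python3 -c "
from rel import *
st()"
```

```text
t 20.85 p [ 0.4896 -0.124   0.1068] yaw z deg -39.03 yz [ 0. -0. -1.] j [-0.01  0.39  0.2   2.02 -0.11  0.75 -2.  ] F [ 1.77 -0.01  1.85] w 0.008
r 0.0652 az -111.97
```

Emit:
{"method": "send_rows", "body": {"steps": [[0,0,0,1.0,0],[0,0,0,2.5,0],[0,0,-3,3,0],[0,0,-8,3,0],[0,0,-13,3,0],[0,0,-18,3,0],[0,0,-18,3,0]]}}

```text
clock: 21.72
position: [0.5152, -0.144, 0.2906]
ee_rot: [-0.799, 1.686, -1.693]
force: [-0.3, 0.2, -0.2]
width: 0.001
```

```bash
python3 - <<'E'
from rel import *
st()
for n in ("scene","side"): cv2.imwrite(f"pics/{n}10.png",imaging.get_image(n))
E
python3 meas.py 0 10
```

```text
t 21.73 p [ 0.5152 -0.144   0.2906] yaw z deg -39.07 yz [ 0.007 -0.001 -1.   ] j [-0.02  0.23  0.24  1.72 -0.06  1.19 -2.02] F [-0.32  0.25 -0.21] w 0.001
r 0.0805 az -89.15
scene 0 {'red': (np.int64(246), np.float64(-127.48)), 'spokes': [(np.int64(140), np.float64(-10.57)), (np.int64(128), np.float64(106.99))]}
scene 10 {'red': (np.int64(250), np.float64(-126.17)), 'spokes': [(np.int64(140), np.float64(-9.18)), (np.int64(128), np.float64(108.62))]}
side 0 {'red': (np.int64(33), np.float64(-114.09)), 'spokes': [(np.int64(52), np.float64(-7.23)), (np.int64(56), np.float64(108.39))]}
side 10 {'red': (np.int64(31), np.float64(-114.57)), 'spokes': [(np.int64(57), np.float64(-5.92)), (np.int64(55), np.float64(109.8))]}
```

About 1.4° remains, with all readings between 1.3 and 1.6°. This is the final small push.

Emit:
{"method": "send_rows", "body": {"steps": [[0,0,5,0,0],[0,0,10,0,0],[0,0,14,0,0],[0,0,17,0,0],[0,0,18,0,0],[0,0,18,-1.2,0],[0,0,18,-2.2,0],[0,0,18,-3,0],[0,0.02,18,-3.05,0.008],[0,0.03,18,-3.1,0.016],[0,0.05,18,-3.15,0.0245],[0,0.05,18,-3.15,0.0245],[0,0.05,18,-3.15,0.0245]]}}

```text
clock: 23.45
position: [0.488, -0.1233, 0.1067]
ee_rot: [-0.788, 1.707, -1.707]
force: [-0.0, 1.0, -0.1]
width: 0.005
```

```bash
python3 -c "
from rel import *
st()"
```

```text
t 23.45 p [ 0.488  -0.1233  0.1067] yaw z deg -40.44 yz [-0. -0. -1.] j [-0.02  0.38  0.21  2.02 -0.12  0.75 -2.02] F [-0.05  0.96 -0.12] w 0.005
r 0.0653 az -113.51
```

Emit:
{"method": "send_rows", "body": {"steps": [[0,0,0,1.0,0],[0,0,0,2.5,0],[0,0,-3,3,0],[0,0,-8,3,0],[0,0,-13,3,0],[0,0,-18,3,0],[0,0,-18,3,0]]}}

```text
clock: 24.32
position: [0.5135, -0.1442, 0.2909]
ee_rot: [-0.781, 1.701, -1.71]
force: [-0.8, -0.6, -0.2]
width: 0.005
```

```bash
python3 - <<'E'
from rel import *
st()
for n in ("scene","side"): cv2.imwrite(f"pics/{n}11.png",imaging.get_image(n))
a=[cv2.resize(cv2.imread(f"pics/scene{k}.png")[110:260,120:320],(400,300)) for k in (0,11)]
b=[cv2.resize(cv2.imread(f"pics/side{k}.png")[140:260,200:360],(400,300)) for k in (0,11)]
cv2.imwrite("pics/cmp.png",np.vstack([np.hstack(a),np.hstack(b)]))
E
python3 meas.py 0 11
```

```text
t 24.32 p [ 0.5135 -0.1442  0.2909] yaw z deg -40.48 yz [ 0.008 -0.001 -1.   ] j [-0.03  0.23  0.26  1.72 -0.06  1.19 -2.04] F [-0.79 -0.65 -0.24] w 0.005
r 0.0807 az -90.33
scene 0 {'red': (np.int64(246), np.float64(-127.48)), 'spokes': [(np.int64(140), np.float64(-10.57)), (np.int64(128), np.float64(106.99))]}
scene 11 {'red': (np.int64(244), np.float64(-128.08)), 'spokes': [(np.int64(144), np.float64(-11.29)), (np.int64(129), np.float64(106.45))]}
side 0 {'red': (np.int64(33), np.float64(-114.09)), 'spokes': [(np.int64(52), np.float64(-7.23)), (np.int64(56), np.float64(108.39))]}
side 11 {'red': (np.int64(34), np.float64(-114.82)), 'spokes': [(np.int64(52), np.float64(-7.65)), (np.int64(56), np.float64(108.39))]}
```

View pics/cmp.png

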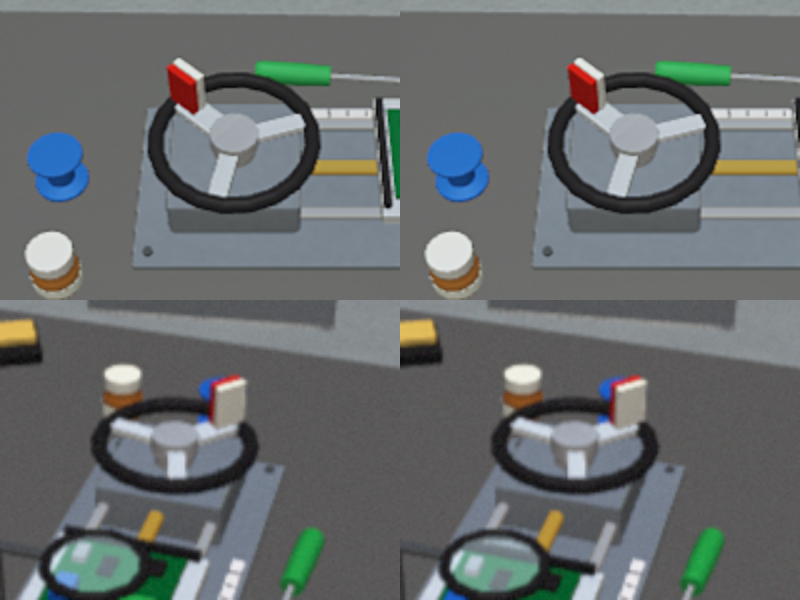

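Run:
```python
from rel import *
a=cv2.imread("pics/scene0.png");b=cv2.imread("pics/scene11.png")
for nm,lo,hi in (("blue spool",(100,150,60),(118,255,255)),("green",(50,150,40),(80,255,255)),("amber",(8,120,60),(16,255,255))):
    r=[]
    for im in (a,b):
        m=cv2.inRange(cv2.cvtColor(im,cv2.COLOR_BGR2HSV),lo,hi)
        if nm!="green": m[:,180:]=0; m[:150]=0; m[270:]=0
        else: m[:,:300]=0
        v,u=np.nonzero(m); r.append((u.mean().round(2),v.mean().round(2),len(u)))
    print(nm,r)
P=[onz(cam("scene"),[x,185],.07)[0] for x in (311,)]
print(arm.sign_off())
```

```text
blue spool [(np.float64(148.74), np.float64(193.01), 792), (np.float64(148.75), np.float64(192.99), 792)]
green [(np.float64(337.28), np.float64(188.4), 1414), (np.float64(344.9), np.float64(190.31), 1151)]
amber [(np.float64(148.77), np.float64(249.29), 137), (np.float64(148.77), np.float64(249.29), 137)]
the job is handed in; nothing more can be done
None
```

I pushed the wheel clockwise through one full turn by the red face of the handle and handed the job in at about 24 s of the 58 s allowed. I used shut fingertips and never gripped the handle. The push came in two strokes, because the tool had to be turned back half a turn clear of the handle, and then two small corrective pushes. The fingers ended well clear, with the tip at 0.29 m.

- **Handle position:** the last check put it about 0.5° past its start. The scene view gave 0.5–0.7° and the side-view spokes gave 0.0–0.4°, so the two views disagree slightly. I left it, since correcting it would have meant pushing the handle backwards.
- **Force:** the wrist force never read above about 3 N at the end of a move.
- **Carriage:** the green board moved along the feed under the magnifier. I only checked this by eye and by its colour shift in the picture; I did not measure the 20 mm.
- **Loose items:** the spool and jar were unchanged to within 0.02 pixel. The screwdriver looked unmoved in both views, though I did not measure it.

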